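# Check the wall of a freshly cut glass tube with a pen gauge

## Task

The glass tube in the cracking-off jig has just been cut: first drop the short stub lying loose at the end of the jig into the metal cullet bin, then take the yellow pen gauge out of its slanting holder to check the tube's wall at the red dot. Stand the gauge upright on the dot, its sprung tip pressed gently, about half way in, and finish while still holding it there in the gripper, steady, without letting go. Never press hard on the tube, and leave the other things on the bench where they are.

Things in the scene. Friction and masses are not known exactly. Their poses are not given: they have to be found in the camera images.
- jig: Aluminium cracking-off jig fixed to the bench, rail 72 x 385 x 12 mm, tube axis along its y, 83 mm up. Origin: underside, under the tube axis. Strap clamps 115 mm high at y = +45, -130 mm. The stub's V supports at y = +89, +161 mm (10 mm thick, 46 wide, 80 high; 62 mm free between them). Red post 82 mm high at x = +52, y = +71 mm; length stop 72 mm high at y = +184 mm.
- tube: The clamped greenish glass tube, 32 mm in diameter, 220 mm long, fixed in the jig; a green stopper with a brass nipple in its far end. Same origin and axes as the jig; the glass lies from y = -153 to +67 mm, crown of the glass 98.6 mm above the bench.
- dot (a point): Middle of the red ink dot (about 14 mm across, between two black ink lines drawn round the tube 11 mm either side of it) on the crown (top line) of the clamped tube, on the glass surface, 98.6 mm above the bench; y along the tube, z up.
- stub: Loose cut-off of the same glass tube, 32 mm in diameter, 100 mm long, about 60 g, lying in the V supports at the jig's +y end. Origin: its centre (83 mm above the bench in the jig); y along its axis.
- bin: Cullet bin: open galvanised steel box fixed to the bench, 150 (x) x 200 (y) x 100 mm high, walls 3 mm, a few glass shards on its floor. Origin: centre of its underside; z up.
- holder: Holder fixed to the bench: steel base 115 x 85 x 12 mm with a black cup (37 mm outside diameter) leaning 25 degrees from upright towards the holder's -x. Origin: centre of its underside. The gauge stands in the cup with 1.8 mm play; the rim is 50 mm along the axis from the cup's lower end, 93 mm above the bench. Draw the gauge out along its own axis, at least 75 mm.
- gauge: Pen-type wall gauge, about 140 g: round yellow body 26 mm in diameter, rubber grip band, black nose, finger flange 37 mm in diameter. Origin: lower end of its housing, on the axis; z along the axis to its top end at z = 150 mm. Flange z = 50 to 56 mm; free to grasp above it. The sprung tip sticks out below to z = -12 mm when free. In the holder it leans with the cup.
- gauge_tip (a point): Centre of the flat end face (8 mm in diameter) of the gauge's sprung steel tip; z along the gauge's axis towards its top end. 12 mm below the gauge's origin when the tip is free.
- plunger (a joint): How far the sprung tip is pushed into the gauge, m: 0 free, 0.008 fully in. Spring: starts to give at 1 N, then 0.5 N per mm, 3 N half way in, 5 N fully in.
- weight: Bystander: dark steel block 45 x 150 x 35 mm beyond the jig. Origin: centre of its underside.
- jar: Bystander: amber glass jar with a steel lid, 64 mm in diameter, 85 mm high. Origin: centre of its underside.
- paddle: Bystander: graphite forming paddle with a wooden handle, lying flat, 55 x 220 x 18 mm, along its y axis. Origin: on the bench, near its middle.
- pad_a: Bystander: white ceramic pad 20 x 65 x 6 mm. Origin: centre of its underside.
- pad_b: Bystander: another white ceramic pad 20 x 65 x 6 mm. Origin: centre of its underside.
- stopper: Bystander: green stopper standing on its wide end, 34 mm in diameter, 24 mm high. Origin: centre of its underside.
- caliper: Bystander: steel caliper with a black display, lying flat, 220 mm long, 13 mm high. Origin: on the bench, middle of its beam.
Things that resemble listed ones, but are neither listed nor needed, are in the scene too. There is more than one size of the gauge; the one meant has the size given above.

How it is judged:
By the outcome, as a careful person would: the job done as asked, in the order asked, and still so for the second after the job is handed in, while the arm keeps its last pose, push and grip.
It also fails if it takes over 64 s, if anything falls off the work surface, if the arm or the gripper's body presses on something with over 40 N, if the wrist force passes 120 N, or if a joint passes its speed limit or range.

## Robot

A 7-joint arm with a two-finger parallel gripper is mounted at the origin on the work surface. World frame = base frame: x ahead of the robot, y to its left, z up, the work surface at z = 0. Lengths are in m, angles in rad, forces in N, time in s.
With the tool pointing down it reaches from about 0.425 to 0.8 m from the base axis. Payload 8.3 kg.
Tool frame: the origin (TCP) lies on the centre line of the jaws, within the pads' length; the fingertips stand 22 mm ahead of it and the grasp point (between the pads) lies 3 mm ahead of it; z points along the fingers, y is the line along which they close (so a half turn about z gives the same grasp; the last joint's range is limited). The gripper opens to 85 mm and grips with 20 to 120 N. Pads are 22 mm wide; open, the fingers measure 114 mm over their backs; the gripper's body (76 mm by 85 mm) begins 54 mm behind the grasp point. The pads swing forward as they close: fully open they stand 13 mm farther back than shut.
Start: joints at [-1.178, 0.383, 0.016, 1.37, -0.006, 1.388, -0.046], TCP at [0.275, 0.561, 0.213] pointing down, gripper open.
Joint ranges: [-2.95, 2.95], [-0.25, 2.06], [-1.52, 1.56], [0.18, 2.33], [-1.44, 4.58], [0.02, 2.06], [-3.01, 3.01]. Speed limits (rad/s): [2.39, 2.39, 3.01, 3.01, 3.14, 3.14, 3.14].

## Interface

Orientations are given as a rotation vector (axis times angle).
In Python, from plant import env gives the robot as it stands.
- The arm moves only by the tool drive_tool, never from a script. Its argument "moves" is a list of rows, each an object with "dp": the shift along the world's x, y, z in m, a list of three; "spin": the turn about the world's z in rad; "fingers": the closure, from 0 (fully open) to 1 (shut). In form: [{"dp": [dx, dy, dz], "spin": spin, "fingers": fingers}, ...]. A call has 1 to 5 rows; each row shifts and turns the commanded pose from where the row before left it; what a row does not reach is not made up. A row lasts 1/8 s, in which the tool goes at most 62.5 mm and 10.7 degrees, less where a joint would pass 70% of its speed; a pose out of reach is approached as far as the arm can. A call is refused whole if a number of a shift passes 0.0625 or a number of a turn 0.188, either way. A call with a gripper value outside its range is refused whole. The fingers move at their own pace and stop on an object; the grip force is fixed at half the most. Time passes only in rows, so rows that do not move let the fingers close. It gives the time, the measured TCP pose, the force, the opening and the grip force at its end, in the units of the state.
- env.state(): the state, without advancing time (a new reading comes with each control period).
- env.snapshot(name): name is "scene" or "side" or "wrist"; returns a dict with "img" (420x560x3 uint8, red, green, blue), "fx", "fy", "cx", "cy" (pixels), "position" and "rotation" of the camera in the world. Camera axes: x right, y down, z forward; pixel columns grow to the right and rows downward; lengths in m; the calibration is good to about 2 mm. A picture is of the moment at which its call begins. There is no depth.
- env.sign_off(): hands the job in; it is judged then, once.
The state is a dict: "t": time; "q": joint angles; "joint_velocities": joint speeds; "tau": joint torques, N m; "tool_pos": TCP position; "ee_rot": TCP orientation; "wrist_force": force on the tool from outside, world axes, zero at the start; "torque": the same for the moment, N m; "opening": finger opening in m; "gripper_force": force on a finger pad.
Only numpy, scipy, OpenCV 4.12 (cv2) and the standard library are available. Lean on these libraries where they do the work, as an engineer would, in place of code of your own. Each camera call takes 0.05 s, during which the arm holds its last target. There are 200 camera calls.

## Working session

There is one attempt and no reset: what is moved stays moved. The work goes in short steps, Python scripts to look and compute and a tool call to move; the robot and the scene stay as the last step left them, time stands still between calls to the robot, and variables do not carry over. Pictures are saved under pics/ and viewed, at most 10 in all, crops included, and the job is handed in when it is done.

Besides the shell and the picture viewer there is one more tool, called after "Emit:" as name(argument=value, ...) on one line, values as JSON. drive_tool: Moves the arm, as the interface text tells. Its arguments: {"type":"object","properties":{"moves":{"type":"array","items":{"type":"object","properties":{"dp":{"type":"array","items":{"type":"number"}},"spin":{"type":"number"},"fingers":{"type":"number"}}}}},"required":["moves"]}

```bash
ls; mkdir -p pics
cat > h.py <<'E'
import numpy as np, cv2, pickle
from plant import env
from scipy.spatial.transform import Rotation as R
def snap(n,f):
    s=env.snapshot(n); cv2.imwrite(f'pics/{f}.png',s['img'][:,:,::-1]); pickle.dump(s,open(f'pics/{f}.pkl','wb')); return s
def load(f): return pickle.load(open(f'pics/{f}.pkl','rb'))
def rot(s):
    r=np.array(s['rotation']); return r if r.shape==(3,3) else R.from_rotvec(r).as_matrix()
def at(s,u,v,z):
    d=rot(s)@np.array([(u-s['cx'])/s['fx'],(v-s['cy'])/s['fy'],1]); p=np.array(s['position']); return p+d*(z-p[2])/d[2]
def proj(s,P):
    c=rot(s).T@(np.array(P)-s['position']); return s['fx']*c[0]/c[2]+s['cx'],s['fy']*c[1]/c[2]+s['cy']
E
python3 - <<'E'
from h import *
for n in['scene','side','wrist']:
    s=snap(n,n+'0'); print(n,s['fx'],s['cx'],s['cy'],s['position'],s['rotation'])
print(env.state())
E
```

```text
pics
scene 512.0711940267992 275.48702531031347 203.97049461195792 [1.28713542 0.44623776 0.82563567] [-1.27147217 -2.13017012  1.03268815]
side 394.5123066379256 283.9290116425792 212.46142663072516 [ 0.095752   -0.74796053  0.80585733] [-2.21926341  0.55965055 -0.2298309 ]
wrist 332.5628874972519 277.3865550981239 203.42028785399333 [0.21240155 0.59260279 0.37350194] [2.45424775 1.5310545  0.21515048]
{'t': 0.15, 'q': array([-1.17791678,  0.38407928,  0.01637964,  1.37086972, -0.00630603,
        1.38821794, -0.04653024]), 'joint_velocities': array([ 0.00027779, -0.00290153, -0.0011365 , -0.00252722,  0.00249131,
       -0.00062005, -0.000866  ]), 'tau': array([ 2.41182781e-03, -6.28157473e+01,  8.46101716e-01, -3.72162867e+01,
        1.70330366e-02,  1.08247530e-02,  1.97231373e-06]), 'tool_pos': array([0.27488547, 0.56085163, 0.21260677]), 'ee_rot': array([-7.09635682e-01, -3.06004983e+00,  2.33705291e-03]), 'wrist_force': array([ 1.07518637, -0.73409856,  0.34748322]), 'torque': array([ 0.00984825,  0.00671415, -0.01204728]), 'gripper_force': 0.0, 'opening': 0.08532830628105488}
```

View pics/scene0.png

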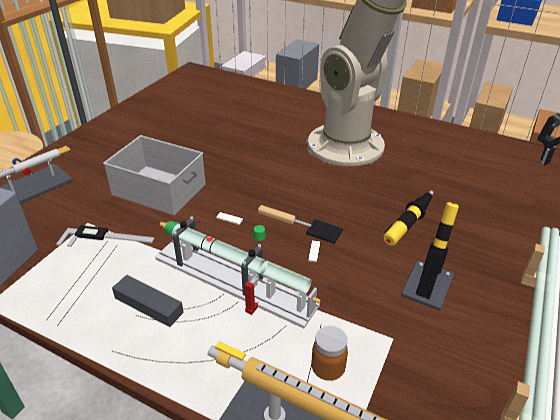

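View pics/side0.png

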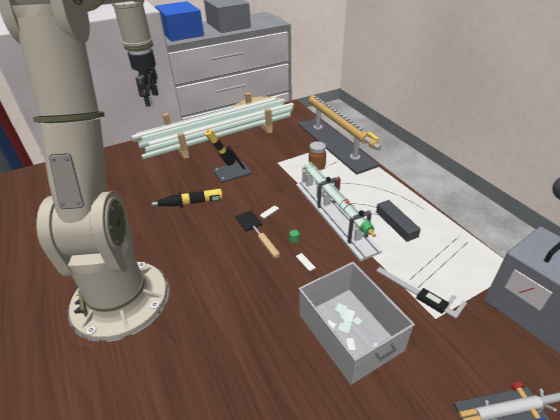

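Scene view: bin at (155,175), jig with the dot at (209,241), stub (258–312, 265–290), gauge in holder (445,240), and a decoy gauge lying at (408,220). The side view shows the same layout.

Run:
```python
from h import *
s=load('scene0'); d=load('side0')
for n,u,v,z in [('dot',209,241,.0986),('stubnear',312,288,.083),('stubfar',258,266,.0986),('binL',105,166,.1),('binT',141,137,.1),('binR',205,153,.1),('binB',167,180,.1),('hold1',421,262,.012),('h2',453,273,.012),('h3',442,306,.012),('h4',403,291,.012),('gtop',451,206,.18)]: print(n,at(s,u,v,z).round(3))
print()
for n,u,v,z in [('dot',346,203,.0986),('binL',300,297,.1),('binT',353,267,.1),('binR',410,318,.1),('binB',355,352,.1),('gtop',209,132,.18)]: print(n,at(d,u,v,z).round(3))
a=s['img'][180:320,380:480,::-1]; b=d['img'][110:190,180:260,::-1]; c=s['img'][210:325,150:325,::-1]
A=cv2.resize(a,(400,560),interpolation=3); B=cv2.resize(b,(400,400),interpolation=3)
C=np.zeros((560,800,3),np.uint8); C[:,:400]=A; C[:400,400:]=B; cv2.imwrite('pics/c1.png',C)
cv2.imwrite('pics/c2.png',cv2.resize(c,(787,517),interpolation=3))
```

```text
dot [ 0.649 -0.053  0.099]
stubnear [0.653 0.188 0.083]
stubfar [0.664 0.074 0.099]
binL [ 0.542 -0.441  0.1  ]
binT [ 0.387 -0.454  0.1  ]
binR [ 0.371 -0.254  0.1  ]
binB [ 0.516 -0.266  0.1  ]
hold1 [0.405 0.346 0.012]
h2 [0.405 0.417 0.012]
h3 [0.51  0.419 0.012]
h4 [0.508 0.337 0.012]
gtop [0.399 0.376 0.18 ]

dot [ 0.64  -0.058  0.099]
binL [ 0.365 -0.281  0.1  ]
binT [ 0.517 -0.265  0.1  ]
binR [ 0.539 -0.438  0.1  ]
binB [ 0.394 -0.446  0.1  ]
gtop [0.4   0.378 0.18 ]
```

View pics/c1.png

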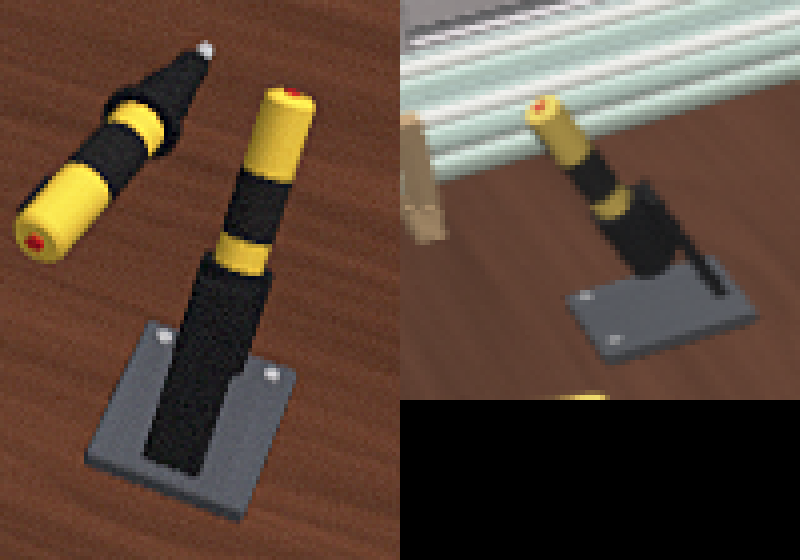

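View pics/c2.png

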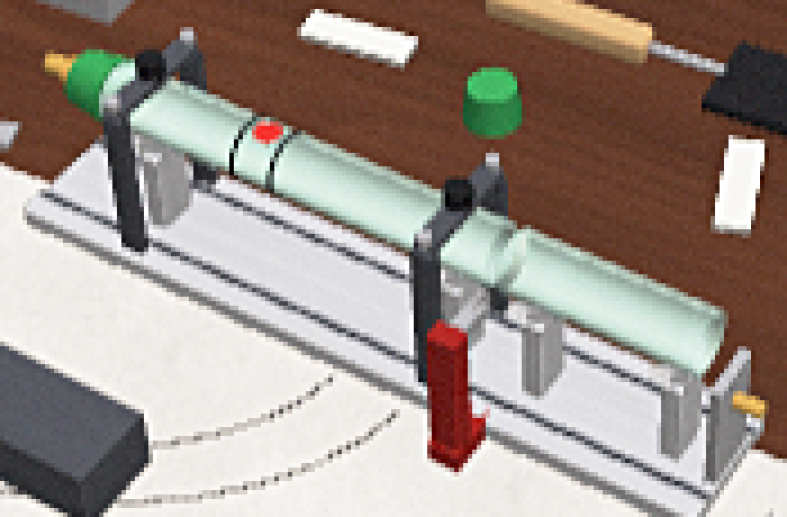

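Crops: the gauge (red button at c1 (292,93)) leans towards world -x, and the holder edges run along world x and y. Dot and bin agree between the two cameras. I'll go over the stub and look from near.

Emit:
drive_tool(moves=[{"dp": [0.01,-0.01,0.05],"spin": -0.18,"fingers": 0},{"dp": [0.03,-0.035,0.035],"spin": -0.18,"fingers": 0},{"dp": [0.04,-0.045,0],"spin": -0.18,"fingers": 0},{"dp": [0.04,-0.045,0],"spin": -0.18,"fingers": 0},{"dp": [0.04,-0.045,0],"spin": -0.18,"fingers": 0}])

```text
t: 0.78
tool_pos: [0.436, 0.3796, 0.2983]
ee_rot: [-1.977, -2.441, 0.0]
wrist_force: [-0.4, 0.8, 0.3]
opening: 0.0854
gripper_force: 0.0
```

Emit:
drive_tool(moves=[{"dp": [0.04,-0.045,0],"spin": -0.18,"fingers": 0},{"dp": [0.04,-0.045,0],"spin": 0,"fingers": 0},{"dp": [0.04,-0.045,0],"spin": 0,"fingers": 0},{"dp": [0.04,-0.045,0],"spin": 0,"fingers": 0},{"dp": [0.04,-0.045,0],"spin": 0,"fingers": 0}])

```text
t: 1.4
tool_pos: [0.636, 0.1549, 0.2981]
ee_rot: [-2.181, -2.261, 0.0]
wrist_force: [0.7, 0.9, 0.3]
opening: 0.0858
gripper_force: 0.0
```

Emit:
drive_tool(moves=[{"dp": [0.02,-0.03,-0.03],"spin": 0,"fingers": 0},{"dp": [0,0,0],"spin": 0,"fingers": 0},{"dp": [0,0,0],"spin": 0,"fingers": 0}])

```text
t: 1.78
tool_pos: [0.6548, 0.1271, 0.2682]
ee_rot: [-2.181, -2.26, 0.0]
wrist_force: [-0.1, 0.3, 0.3]
opening: 0.0856
gripper_force: 0.0
```

Run:
```python
from h import *
s=snap('wrist','w1'); print(s['position']); st=env.state(); print(st['t'],st['tool_pos'],R.from_rotvec(st['ee_rot']).as_matrix().round(3),st['q'])
```

```text
[0.65309203 0.19796523 0.42930903]
1.825 [0.65479046 0.12786527 0.26892135] [[-0.037  0.999  0.   ]
 [ 0.999  0.037  0.001]
 [ 0.001  0.    -1.   ]] [-0.50785994  0.48672803  0.43300868  1.147256   -0.19869675  1.54658747
 -0.07818552]
```

View pics/w1.png

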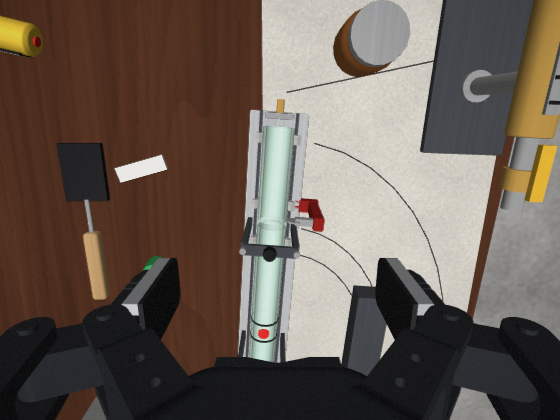

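Wrist view: stub between (279,123) and (270,226), clamp knob at (269,254), red dot at (263,334). All clearly visible.

Run:
```python
from h import *
s=load('w1'); im=s['img'].astype(int)
m=(im[:,:,0]>170)&(im[:,:,1]<90); m[:300]=0; v,u=np.nonzero(m); print(u.mean(),v.mean(),len(u))
D=at(s,u.mean(),v.mean(),.0986); print('dot',D)
for n,u,v,z in [('stubfar',279,124,.0986),('stubnear',271,222,.0986),('railTL',252,111,.012),('railTR',308,115,.012)]: print(n,at(s,u,v,z))
# glass edges per row
for v in (140,160,180,200,290,305):
  row=im[v,240:310]; print(v,[240+i for i in range(69) if abs(row[i+1]-row[i]).sum()>60])
q=load('scene0'); 
m=(q['img'][:,:,0]>170)&(q['img'][:,:,1]<90); m[:230]=0;m[250:]=0;m[:,:200]=0;m[:,220:]=0; v,u=np.nonzero(m);print('dot scene',at(q,u.mean(),v.mean(),.0986))
q=load('side0');i=q['img'];m=(i[:,:,0]>150)&(i[:,:,1]<90); m[:190]=0;m[215:]=0;m[:,:335]=0;m[:,360:]=0; v,u=np.nonzero(m);print('dot side',at(q,u.mean(),v.mean(),.0986),len(u))
# stub edge subpixel lines, brightness rows
```

```text
263.1463414634146 333.280487804878 82
dot [ 0.64563415 -0.05602438  0.0986    ]
stubfar [0.65528468 0.18233965 0.0986    ]
stubnear [0.6506047  0.08169066 0.0986    ]
railTL [0.62266615 0.19237323 0.012     ]
railTR [0.69061848 0.19013096 0.012     ]
140 [247, 248, 258, 261, 264, 289, 293, 300, 306]
160 [246, 247, 256, 259, 260, 261, 263, 264, 287, 290, 292, 294, 295, 304]
180 [245, 246, 255, 258, 260, 262, 263, 288, 290, 292, 293, 302]
200 [244, 245, 259, 260, 284, 291, 294, 296, 298, 300]
290 [240, 248, 249, 251, 253, 256, 276, 279, 282, 283, 291]
305 [240, 247, 248, 250, 252, 255, 275, 277, 278, 279, 281, 282, 289, 290]
dot scene [ 0.64347522 -0.05612341  0.0986    ]
dot side [ 0.64586284 -0.0541457   0.0986    ] 5
```

Emit:
drive_tool(moves=[{"dp": [-0.002,0.004,-0.05],"spin": -0.076,"fingers": 0},{"dp": [0,0,-0.05],"spin": 0,"fingers": 0},{"dp": [0,0,-0.045],"spin": 0,"fingers": 0},{"dp": [0,0,-0.03],"spin": 0,"fingers": 0},{"dp": [0,0,-0.01],"spin": 0,"fingers": 0}])

```text
t: 2.45
tool_pos: [0.6518, 0.1322, 0.0822]
ee_rot: [-2.262, -2.177, 0.002]
wrist_force: [-0.0, 0.3, 0.3]
opening: 0.0854
gripper_force: 0.0
```

Emit:
drive_tool(moves=[{"dp": [0,0,0],"spin": 0,"fingers": 0.4},{"dp": [0,0,0],"spin": 0,"fingers": 0.5},{"dp": [0,0,0],"spin": 0,"fingers": 0.7},{"dp": [0,0,0],"spin": 0,"fingers": 0.8},{"dp": [0,0,0],"spin": 0,"fingers": 0.8}])

```text
t: 3.08
tool_pos: [0.6532, 0.1302, 0.0837]
ee_rot: [2.266, 2.175, 0.001]
wrist_force: [0.1, -0.2, -0.8]
opening: 0.017
gripper_force: 0.0
```

The opening (17 mm) is below the stub's diameter, so I'll look.

Run:
```python
from h import *
st=env.state(); print(st)
s=snap('wrist','w2'); d=snap('scene','s2'); 
C=np.zeros((420,800,3),np.uint8); C[:,:400]=s['img'][:,80:480,::-1]; C[:400,400:]=cv2.resize(d['img'][210:330,220:340,::-1],(400,400),interpolation=3); cv2.imwrite('pics/c3.png',C)
```

```text
{'t': 3.075, 'q': array([-0.5223833 ,  0.57997664,  0.41091849,  1.42918075, -0.23903846,
        1.18146479, -0.12172647]), 'joint_velocities': array([-0.00260078,  0.00204602, -0.00091479,  0.00549763, -0.00149856,
       -0.00059726, -0.00037071]), 'tau': array([-7.84547185e-03, -6.86953783e+01,  9.05049473e+00, -3.41096342e+01,
        1.53690664e-02,  1.88739505e-03, -8.17527070e-04]), 'tool_pos': array([0.65318617, 0.1301787 , 0.08365146]), 'ee_rot': array([2.26649693e+00, 2.17538213e+00, 5.42459869e-04]), 'wrist_force': array([ 0.1027385 , -0.23276881, -0.80634949]), 'torque': array([ 0.05004808, -0.00515598, -0.0232352 ]), 'gripper_force': 0.0, 'opening': 0.016976181124025297}
```

View pics/c3.png

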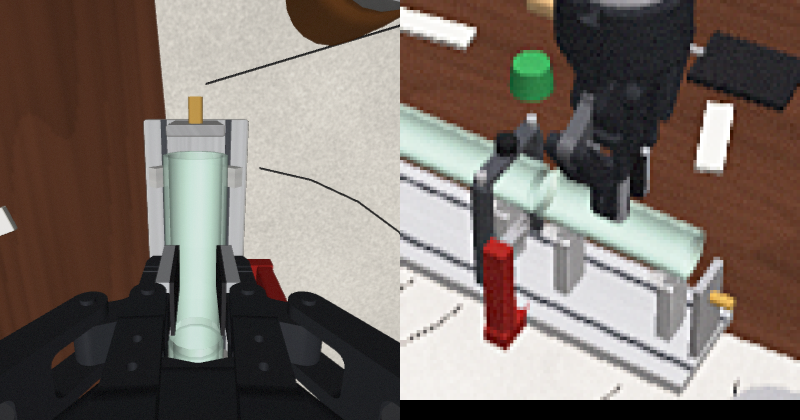

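Run:
```python
from h import *
d=load('s2'); w=load('w2')
f=lambda s,P,o:((np.array(proj(s,P))-o[:2])*o[2]+[o[3],0]).round()
for z in(.062,.072,.083): print(z,f(d,[.653+.022,.13,z],(220,210,3.333,400)),f(d,[.653-.022,.13,z],(220,210,3.333,400)))
for z in (.062,.083,.1):
  print(z,[f(w,[.653+x,.13+y,z],(80,0,1,0)) for y in (.011,-.011) for x in(-.016,-.0085,.0085,.016)])
```

```text
0.062 [600. 274.] [634. 226.]
0.072 [601. 262.] [634. 215.]
0.083 [601. 249.] [635. 202.]
0.062 [array([167., 217.]), array([180., 216.]), array([209., 215.]), array([222., 214.]), array([170., 252.]), array([182., 251.]), array([211., 250.]), array([223., 249.])]
0.083 [array([164., 229.]), array([178., 229.]), array([211., 228.]), array([225., 227.]), array([166., 268.]), array([180., 267.]), array([212., 266.]), array([226., 266.])]
0.1 [array([160., 242.]), array([176., 242.]), array([212., 240.]), array([228., 240.]), array([163., 284.]), array([179., 283.]), array([214., 282.]), array([229., 282.])]
```

Emit:
drive_tool(moves=[{"dp": [0,0,0],"spin": 0,"fingers": 0.8},{"dp": [0,0,0],"spin": 0,"fingers": 0.8}])

```text
t: 3.42
tool_pos: [0.653, 0.1302, 0.0833]
ee_rot: [-2.266, -2.175, 0.0]
wrist_force: [-0.3, -0.4, -0.2]
opening: 0.017
gripper_force: 0.0
```

Run:
```python
from h import *
w=load('w1'); print(rot(w).round(2))
T=np.array([.6548,.1279,.2689]);
for dz in (.03,.01,-.009,-.022): print(dz,[np.round(proj(w,T+[sx*.0427,sy,dz])) for sx in(-1,1) for sy in(.011,-.011)])
w=load('w2');T=np.array([.6532,.1302,.0837])
print('w2')
for dz in (.03,.01,-.009,-.022): print(dz,[np.round(np.array(proj(w,T+[sx*.0085,sy,dz]))-[80,0]) for sx in(-1,1) for sy in(.011,-.011)])
d=load('s2')['img'].astype(int).sum(2)//3
for r in range(255,285): print(r,''.join('#' if d[r,c]<60 else '+' if d[r,c]<100 else '.' for c in range(262,306)))
```

```text
[[ 1.    0.03  0.01]
 [ 0.04 -0.96 -0.28]
 [ 0.    0.28 -0.96]]
0.03 [array([176., 248.]), array([178., 294.]), array([376., 255.]), array([370., 300.])]
0.01 [array([188., 231.]), array([190., 272.]), array([364., 237.]), array([360., 278.])]
-0.009 [array([197., 219.]), array([198., 256.]), array([356., 224.]), array([352., 261.])]
-0.022 [array([202., 211.]), array([203., 247.]), array([350., 216.]), array([347., 251.])]
w2
0.03 [array([175., 254.]), array([178., 299.]), array([214., 252.]), array([216., 297.])]
0.01 [array([177., 236.]), array([180., 277.]), array([212., 235.]), array([213., 276.])]
-0.009 [array([179., 223.]), array([181., 260.]), array([211., 222.]), array([212., 259.])]
-0.022 [array([180., 216.]), array([182., 251.]), array([210., 214.]), array([211., 249.])]
255 +####+++++###+###++++#########...+++++++++++
256 #+###++++##########++#########+..+++++++++++
257 #+######+#######################.+++++++++++
258 .+###################+##########.#++++++++++
259 ...#############################.+++++++++++
260 ...#..##########################.+++++++++++
261 .+....+
[... 464 characters left out ...]
##++++++++++++
271 ...............########+..+.....+#++++++++++
272 ...............+#######+..#.......+##+++++++
273 ................#######+..+.........++++++++
274 ..................#####+...............+#+++
275 +...................+##..................+#+
276 #.+.........................................
277 #...........................................
278 +...........................................
279 ............................................
280 ............................................
281 +.............+.............................
282 .++............++...........................
283 .................+++........................
284 ....................++......................
```

The picture evidence (near fingertip ends at scene row 275, wrist pads at (178,262)) puts the real fingertips about 36 mm higher than the reported TCP implies. They closed just above the crown without touching it, so I'll reopen and go lower.

Emit:
drive_tool(moves=[{"dp": [0,0,0.005],"spin": 0,"fingers": 0},{"dp": [0,0,0],"spin": 0,"fingers": 0},{"dp": [0,0,0],"spin": 0,"fingers": 0},{"dp": [0,0,0],"spin": 0,"fingers": 0}])

```text
t: 3.92
tool_pos: [0.653, 0.1302, 0.0883]
ee_rot: [-2.266, -2.175, 0.0]
wrist_force: [-0.5, 0.7, -0.4]
opening: 0.0852
gripper_force: 0.0
```

Emit:
drive_tool(moves=[{"dp": [0,0.002,-0.02],"spin": 0,"fingers": 0},{"dp": [0,0,-0.01],"spin": 0,"fingers": 0},{"dp": [0,0,-0.01],"spin": 0,"fingers": 0},{"dp": [0,0,0],"spin": 0,"fingers": 0}])

```text
t: 4.42
tool_pos: [0.6522, 0.132, 0.0469]
ee_rot: [-2.266, -2.175, 0.003]
wrist_force: [-0.5, 0.1, -0.0]
opening: 0.0851
gripper_force: 0.0
```

Run:
```python
from h import *
s=snap('scene','s3'); d=s['img'].astype(int).sum(2)//3
for r in range(250,300): print(r,''.join('#' if d[r,c]<60 else '+' if d[r,c]<100 else '.' for c in range(255,310)))
```

```text
250 +++++##+++++++++++#################################++##
251 +++++##++++++++++##################++##############++##
252 #.++####+++++++++####+##############++#########..#++++#
253 #++####++++++++++###...+######################+..#++++.
254 ++####+++++++++++##+....######################+..++++#.
255 ++######+++++++++#+.....########################.+++##.
256 +..#####++++++++++.....+########################.++++#.
257 .....+##+++#++++......+#########################.#+++#.
258 ........+#+###+......++#########################.+++#..
259 .........#+##++.....+++#########################.+++#..
260 .........####.....+++++#############++##########.+++#..
261 ........####+.....##++##############+###########.+++++.
262 ........####++...+#################++##########+.++++++
263 ........####+++++##++##+++#########+++#########+.++++++
264 ........####+++++######++++########+++#########+.++++++
265 ........####++++#######..+#++######++++########++++++++
266 ........####++++#######....++#####+++++++######++++++++
267 ........####++++########....+#####++++++++++###++++++++
268 ........####++++
[... 1199 characters left out ...]
#######+..#..........++.................
289 ..............########+..#............++..............#
290 ..............########+..#.+.............+............#
291 ..............########+..#...++......................##
292 ..............+#######+..#.....++...................+##
293 ...............+######+..#.......++.................###
294 .................+####+.............#..............+##.
295 ....................##+...............++............#+.
296 +.......................................++.............
297 .++.......................................+............
298 ...++................................................+.
299 .....++..............................................++
```

Emit:
drive_tool(moves=[{"dp": [0,0,0],"spin": 0,"fingers": 0.4},{"dp": [0,0,0],"spin": 0,"fingers": 0.5},{"dp": [0,0,0],"spin": 0,"fingers": 0.7},{"dp": [0,0,0],"spin": 0,"fingers": 0.8},{"dp": [0,0,0],"spin": 0,"fingers": 0.8}])

```text
t: 5.1
tool_pos: [0.6522, 0.1323, 0.049]
ee_rot: [-2.265, -2.175, 0.001]
wrist_force: [-5.8, -1.9, 7.0]
opening: 0.0306
gripper_force: 58.9
```

Run:
```python
from h import *
s=load('s3')
for z in (.06,.07,.08,.09): print(z,proj(s,[.702,.132,z]))
w=snap('wrist','w4')
```

```text
0.06 (np.float64(274.52642825696194), np.float64(302.4011180392221))
0.07 (np.float64(274.5346985878814), np.float64(298.94676367721854))
0.08 (np.float64(274.54307292729277), np.float64(295.44896701633854))
0.09 (np.float64(274.55155324964295), np.float64(291.9069033689959))
```

Gripped (30.6 mm, 59 N). Now lift and carry to the bin, centred at about (0.454, -0.356) with yaw about +0.11.

Emit:
drive_tool(moves=[{"dp": [0,0,0.015],"spin": 0,"fingers": 0.8},{"dp": [0,0,0.04],"spin": 0,"fingers": 0.8},{"dp": [0,0,0.055],"spin": 0,"fingers": 0.8},{"dp": [-0.01,-0.03,0.03],"spin": 0,"fingers": 0.8},{"dp": [-0.02,-0.05,0],"spin": 0.05,"fingers": 0.8}])

```text
t: 5.78
tool_pos: [0.6252, 0.0534, 0.1927]
ee_rot: [2.203, 2.234, 0.01]
wrist_force: [0.7, -0.9, -1.0]
opening: 0.0303
gripper_force: 59.4
```

Emit:
drive_tool(moves=[{"dp": [-0.02,-0.055,0],"spin": 0.05,"fingers": 0.8},{"dp": [-0.024,-0.055,0],"spin": 0.05,"fingers": 0.8},{"dp": [-0.024,-0.055,0],"spin": 0,"fingers": 0.8},{"dp": [-0.024,-0.055,0],"spin": 0,"fingers": 0.8},{"dp": [-0.024,-0.055,0],"spin": 0,"fingers": 0.8}])

```text
t: 6.4
tool_pos: [0.5064, -0.2247, 0.1897]
ee_rot: [2.096, 2.338, 0.002]
wrist_force: [1.3, -0.4, -0.5]
opening: 0.0301
gripper_force: 59.4
```

Emit:
drive_tool(moves=[{"dp": [-0.024,-0.055,0],"spin": 0,"fingers": 0.8},{"dp": [-0.024,-0.055,0],"spin": 0,"fingers": 0.8},{"dp": [-0.003,-0.02,0],"spin": 0,"fingers": 0.8},{"dp": [0,0,0],"spin": 0,"fingers": 0.8}])

```text
t: 6.9
tool_pos: [0.455, -0.3552, 0.1894]
ee_rot: [2.101, 2.334, -0.001]
wrist_force: [0.6, 1.6, 0.8]
opening: 0.0302
gripper_force: 59.4
```

Run:
```python
from h import *
w=snap('wrist','w5'); s=snap('side','d5')
C=np.zeros((420,800,3),np.uint8); C[:,:480]=w['img'][:,40:520,::-1]; C[:320,480:]=s['img'][160:420,240:500,::-1][:, :].copy() if 0 else cv2.resize(s['img'][160:420,240:500,::-1],(320,320)); cv2.imwrite('pics/c5.png',C)
```

```text
(no output)
```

View pics/c5.png

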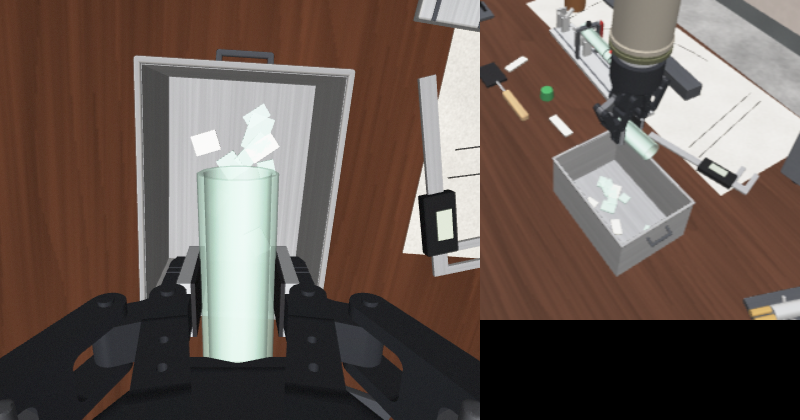

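Run:
```python
from h import *
w=load('w5'); a=at(w,175,57,.1); b=at(w,394,71,.1); print(a,b); v=b-a; print(np.linalg.norm(v)); n=np.array([v[1],-v[0],0])/np.linalg.norm(v); print((a+b)/2+n*.1, np.arctan2(v[1],v[0]), env.state()['tool_pos'], R.from_rotvec(env.state()['ee_rot']).as_matrix()[:2,1])
print([proj(load('d5'),[.454,-.356,z]) for z in (.1,.22)])
```

```text
[ 0.37444028 -0.25897077  0.1       ] [ 0.52762874 -0.25193532  0.1       ]
0.1533499294460356
[ 0.45562235 -0.35534775  0.1       ] 0.045894564352649526 [ 0.45669101 -0.35206066  0.18882144] [0.99398899 0.10947763]
[(np.float64(353.3396856059715), np.float64(305.7243329855652)), (np.float64(359.0988292146893), np.float64(268.42070199222104))]
```

The wrist view confirms the stub is held over the middle of the bin (rim corners (135,58) and (354,72), 153 mm wide as expected). Lowering it in.

Emit:
drive_tool(moves=[{"dp": [0,-0.002,-0.05],"spin": -0.05,"fingers": 0.8},{"dp": [0,0,-0.05],"spin": 0,"fingers": 0.8},{"dp": [0,0,-0.04],"spin": 0,"fingers": 0.8},{"dp": [0,0,-0.02],"spin": 0,"fingers": 0.8},{"dp": [0,0,0],"spin": 0,"fingers": 0.8}])

```text
t: 7.62
tool_pos: [0.4562, -0.3522, 0.027]
ee_rot: [-2.149, -2.286, 0.0]
wrist_force: [0.4, 0.5, -0.0]
opening: 0.0301
gripper_force: 59.4
```

Emit:
drive_tool(moves=[{"dp": [0,0,0],"spin": 0,"fingers": 0.4},{"dp": [0,0,0],"spin": 0,"fingers": 0.2},{"dp": [0,0,0],"spin": 0,"fingers": 0.2},{"dp": [0,0,0],"spin": 0,"fingers": 0.2}])

```text
t: 8.12
tool_pos: [0.4563, -0.355, 0.0289]
ee_rot: [2.155, 2.285, 0.0]
wrist_force: [-0.7, -0.4, 0.8]
opening: 0.0684
gripper_force: 0.0
```

Emit:
drive_tool(moves=[{"dp": [0,0,0.03],"spin": 0,"fingers": 0.2},{"dp": [0,0,0.05],"spin": 0,"fingers": 0.2},{"dp": [0,0,0.06],"spin": 0,"fingers": 0},{"dp": [0,0,0.06],"spin": 0,"fingers": 0},{"dp": [0,0.02,0.05],"spin": 0.1,"fingers": 0}])

```text
t: 8.75
tool_pos: [0.4553, -0.3362, 0.2811]
ee_rot: [2.038, 2.388, -0.001]
wrist_force: [0.7, 0.6, -0.7]
opening: 0.0853
gripper_force: 0.0
```

Run:
```python
from h import *
w=snap('side','d6'); a=load('side0')
print(np.abs(w['img'][270:380,300:410].astype(int)-a['img'][270:380,300:410]).sum(2).max(), (np.abs(w['img'][270:380,300:410].astype(int)-a['img'][270:380,300:410]).sum(2)>60).sum())
f=np.abs(w['img'].astype(int)-a['img']).sum(2)>60
for r in range(270,376,3): print(r,''.join('#' if f[r,c] else '.' for c in range(296,412,2)))
```

```text
194 345
270 ..........................................................
273 ..........................................................
276 ..........................................................
279 ..........................................................
282 ..........................................................
285 ..........................................................
288 ..........................................................
291 ..........................................................
294 ..........................................................
297 ..........................................................
300 ..........................................................
303 ..........................................................
306 ..........................#...............................
309 ..........................................................
312 ......................#.....##............................
315 .......................##....#............................
318 ........................##..##.#..........................
321 .................
[... 475 characters left out ...]
.......
345 ...................................#......................
348 ..........................................................
351 ..........................................................
354 ..........................................................
357 ..........................................................
360 ..........................................................
363 ..........................................................
366 ..........................................................
369 ..........................................................
372 ..........................................................
375 ..........................................................
```

Difference map shows the stub inside the bin. Next, triangulate the gauge axis.

```bash
cat >> h.py <<'E'
def tri(a,pa,b,pb):
    A=[];y=[]
    for s,(u,v) in((a,pa),(b,pb)):
        d=rot(s)@np.array([(u-s['cx'])/s['fx'],(v-s['cy'])/s['fy'],1]); d/=np.linalg.norm(d); M=np.eye(3)-np.outer(d,d); A.append(M); y.append(M@np.array(s['position']))
    return np.linalg.lstsq(np.vstack(A),np.hstack(y),rcond=None)[0]
E
python3 - <<'E'
from h import *
a=load('scene0');b=load('side0')
T=tri(a,(453,203.3),b,(208.2,131.2)); L=tri(a,(440.7,247),b,(223,152.4)); print(T,L,(T-L)/np.linalg.norm(T-L),np.linalg.norm(T-L))
for yaw in (-.05,0,.05):
  u=np.array([-.4226*np.cos(yaw),-.4226*np.sin(yaw),.9063]); top=np.array([.397,.377,.184])
  print(yaw,[np.round(proj(s,top-u*k),1) for s in(a,b) for k in(0,.09)])
E
```

```text
[0.39676719 0.37733643 0.18496184] [0.4347118  0.37857686 0.09440953] [-0.38644512 -0.01263307  0.92222588] 0.09818886300871657
-0.05 [array([452.2, 204.1]), array([438.5, 244.6]), array([208. , 131.2]), array([222.4, 150.2])]
0 [array([452.2, 204.1]), array([439.4, 244.9]), array([208. , 131.2]), array([222.2, 150. ])]
0.05 [array([452.2, 204.1]), array([440.4, 245.2]), array([208. , 131.2]), array([222. , 149.7])]
```

Emit:
drive_tool(moves=[{"dp": [0,0.055,0.02],"spin": 0.16,"fingers": 0},{"dp": [0.01,0.06,0],"spin": 0.16,"fingers": 0},{"dp": [0.01,0.06,0],"spin": 0.16,"fingers": 0},{"dp": [0.01,0.06,0],"spin": 0.16,"fingers": 0},{"dp": [0.01,0.06,0],"spin": 0.16,"fingers": 0}])

```text
t: 9.43
tool_pos: [0.496, -0.0379, 0.2985]
ee_rot: [0.939, 2.997, 0.001]
wrist_force: [1.4, -0.2, 0.7]
opening: 0.0856
gripper_force: 0.0
```

Emit:
drive_tool(moves=[{"dp": [0,0.06,0],"spin": 0.16,"fingers": 0},{"dp": [0,0.06,0],"spin": 0.16,"fingers": 0},{"dp": [-0.01,0.06,0],"spin": 0.16,"fingers": 0},{"dp": [-0.01,0.06,0],"spin": 0.13,"fingers": 0},{"dp": [-0.01,0.06,0],"spin": 0,"fingers": 0}])

```text
t: 10.05
tool_pos: [0.4655, 0.2618, 0.2984]
ee_rot: [0.001, 3.141, 0.0]
wrist_force: [1.9, -0.7, 0.5]
opening: 0.0853
gripper_force: 0.0
```

Emit:
drive_tool(moves=[{"dp": [-0.01,0.06,0],"spin": 0,"fingers": 0},{"dp": [-0.01,0.05,0],"spin": 0,"fingers": 0},{"dp": [0,0,0],"spin": 0,"fingers": 0},{"dp": [0,0,0],"spin": 0,"fingers": 0}])

```text
t: 10.55
tool_pos: [0.4464, 0.3695, 0.298]
ee_rot: [-0.004, -3.141, 0.002]
wrist_force: [0.4, 0.3, 0.1]
opening: 0.0849
gripper_force: 0.0
```

Run:
```python
from h import *
s=snap('wrist','w7'); st=env.state(); print(st['t'],st['tool_pos'],R.from_rotvec(st['ee_rot']).as_matrix().round(3)[:,1],s['position'])
```

```text
10.6 [0.44684704 0.36885461 0.29834073] [ 0.004  1.    -0.001] [0.37662745 0.37040818 0.45905654]
```

View pics/w7.png

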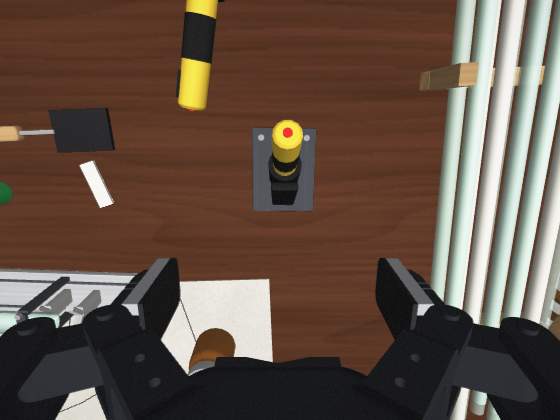

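Wrist view: gauge top button at (288,132), holder base corners (253,129), (316,129), (313,210), (253,210).

Run:
```python
from h import *
s=load('w7')
im=s['img'].astype(int)
m=(im[:,:,0]>190)&(im[:,:,1]<60); m[:120]=0;m[150:]=0;m[:,:270]=0;m[:,310:]=0; v,u=np.nonzero(m); print(u.mean(),v.mean(),at(s,u.mean(),v.mean(),.187))
for p in((253,129),(316,129),(313,210),(253,210)): print(at(s,*p,.012))
print('wide px->mm of top', np.linalg.norm(at(s,273,135,.184)-at(s,303,135,.184)))
```

```text
286.96666666666664 131.96666666666667 [0.39589948 0.3775011  0.187     ]
[0.4043856  0.33739226 0.012     ]
[0.40455048 0.42019078 0.012     ]
[0.51601598 0.41933803 0.012     ]
[0.51589016 0.33487804 0.012     ]
wide px->mm of top 0.02437725880053419
```

Emit:
drive_tool(moves=[{"dp": [-0.033,0.009,-0.02],"spin": 0,"fingers": 0},{"dp": [0,0,-0.05],"spin": 0,"fingers": 0},{"dp": [0,0,-0.05],"spin": 0,"fingers": 0},{"dp": [0,0,-0.025],"spin": 0,"fingers": 0},{"dp": [0,0,-0.015],"spin": 0,"fingers": 0}])

```text
t: 11.22
tool_pos: [0.4137, 0.3773, 0.1374]
ee_rot: [-0.007, -3.141, 0.002]
wrist_force: [-0.1, -0.7, 0.4]
opening: 0.0854
gripper_force: 0.0
```

Emit:
drive_tool(moves=[{"dp": [0,0,-0.008],"spin": 0,"fingers": 0},{"dp": [0,0,-0.007],"spin": 0,"fingers": 0},{"dp": [0,0,-0.006],"spin": 0,"fingers": 0},{"dp": [0,0,0],"spin": 0,"fingers": 0}])

```text
t: 11.72
tool_pos: [0.413, 0.3792, 0.1173]
ee_rot: [-0.003, -3.141, 0.0]
wrist_force: [-0.5, -0.5, 0.9]
opening: 0.0852
gripper_force: 0.0
```

Run:
```python
from h import *
w=snap('wrist','w8'); s=snap('side','d8'); c=snap('scene','s8')
C=np.zeros((500,800,3),np.uint8); C[:,:400]=cv2.resize(c['img'][170:295,380:480,::-1],(400,500),interpolation=3); C[:400,400:]=cv2.resize(s['img'][80:180,170:270,::-1],(400,400),interpolation=3); cv2.imwrite('pics/c8.png',C)
```

```text
(no output)
```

View pics/c8.png

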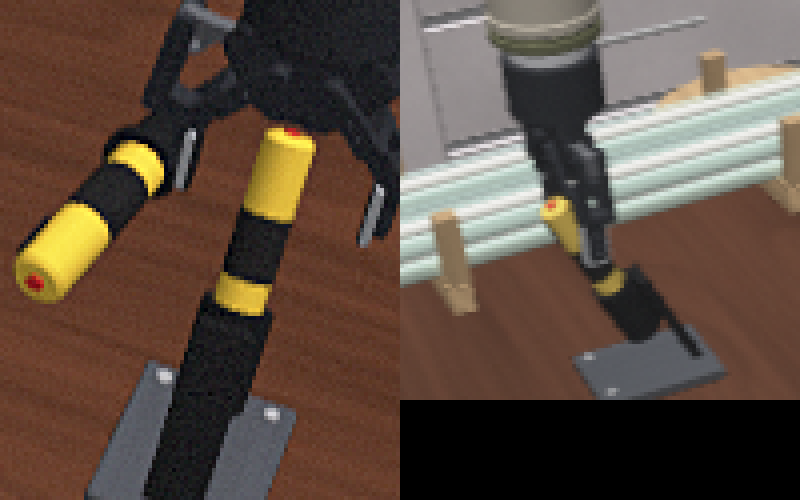

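Fingers straddle the gauge body with its top clear of the gripper. Closing.

Emit:
drive_tool(moves=[{"dp": [0,-0.001,-0.004],"spin": 0,"fingers": 0.3},{"dp": [0,0,0],"spin": 0,"fingers": 0.5},{"dp": [0,0,0],"spin": 0,"fingers": 0.65},{"dp": [0,0,0],"spin": 0,"fingers": 0.9},{"dp": [0,0,0],"spin": 0,"fingers": 0.9}])

```text
t: 12.5
tool_pos: [0.413, 0.3782, 0.1135]
ee_rot: [-0.003, -3.142, -0.0]
wrist_force: [-0.2, -0.3, 0.9]
opening: 0.0247
gripper_force: 58.7
```

Emit:
drive_tool(moves=[{"dp": [0,0,0],"spin": 0,"fingers": 0.9},{"dp": [-0.004,0,0.009],"spin": 0,"fingers": 0.9},{"dp": [-0.0085,0,0.018],"spin": 0,"fingers": 0.9}])

```text
t: 12.88
tool_pos: [0.4, 0.3777, 0.1406]
ee_rot: [-0.004, -3.14, 0.002]
wrist_force: [0.2, 0.2, -1.1]
opening: 0.0244
gripper_force: 58.8
```

Emit:
drive_tool(moves=[{"dp": [-0.0085,0,0.018],"spin": 0,"fingers": 0.9},{"dp": [-0.0127,0,0.0272],"spin": 0,"fingers": 0.9},{"dp": [-0.0127,0,0.0272],"spin": 0,"fingers": 0.9},{"dp": [-0.0127,0,0.0272],"spin": 0,"fingers": 0.9},{"dp": [0,0,0],"spin": 0,"fingers": 0.9}])

```text
t: 13.5
tool_pos: [0.3535, 0.3799, 0.2438]
ee_rot: [-0.0, 3.138, 0.008]
wrist_force: [1.3, -0.2, -2.2]
opening: 0.0252
gripper_force: 58.8
```

Run:
```python
from h import *
s=snap('side','d9'); c=snap('scene','s9')
# yellow blobs
for n,im in(('scene',c['img'].astype(int)),('side',s['img'].astype(int))):
    m=((im[:,:,0]>150)&(im[:,:,1]>120)&(im[:,:,2]<90)).astype(np.uint8)
    k,l,st,ce=cv2.connectedComponentsWithStats(m)
    for i in range(1,k):
        if st[i,4]>12: print(n,st[i],ce[i].round(1))
print(env.state()['tool_pos'])
```

```text
scene [  3   0  47  22 394] [22.2  7.9]
scene [ 68   0  25  30 543] [80.3 14.3]
scene [  97    0  104   73 2028] [152.5  27.6]
scene [205   4   9  63 261] [209.3  34.4]
scene [58  8  8 23 44] [61.2 17.9]
scene [47 12  4  9 19] [48.3 15.9]
scene [ 34  15  35 107 608] [50.9 67.1]
scene [ 24  19  35 107 437] [40.8 71.5]
scene [ 11  23  39 110 791] [30.  75.7]
scene [  0  51  28  82 607] [11.3 96.1]
scene [61 63  8 28 35] [64.4 76.1]
scene [  0  91  15  41 318] [  4.5 116.8]
scene [534 110  26  28 449] [547.6 123.3]
scene [463 134  16  24 248] [471.4 146. ]
scene [ 60 146  10   8  16] [ 65.4 149.6]
scene [455 174  14  10  95] [461.6 178.2]
scene [408 205  13  14  86] [414.8 210.3]
scene [384 221  23  23 289] [396.3 230.9]
scene [215 341  31  25 304] [228.2 352.4]
scene [246 358 141  62 195] [312.6 386.2]
scene [242 365 106  55 800] [291.  394.9]
side [180  99   6   6  14] [183.2 101. ]
side [309  99  69  42  93] [343.1 122.9]
side [196 117   6   5  17] [198.8 119.1]
side [217 190   5   8  14] [220. 194.]
side [204 194   5   6  14] [206.4 197.1]
side [182 198   8   5  23] [185.5 200.4]
[0.3538797  0.37825018 0.2405188 ]
```

Gauge is out (143 mm along its axis). The tool stays vertical, so I'll straighten the gauge by pivoting it in the pads: its nose goes gently against the -x side of the fixed cup rim and the tool moves towards +x.

Emit:
drive_tool(moves=[{"dp": [-0.025,0,0],"spin": 0,"fingers": 0.9},{"dp": [-0.02,0,0],"spin": 0,"fingers": 0.9},{"dp": [0.0187,0,-0.04],"spin": 0,"fingers": 0.9},{"dp": [0.0187,0,-0.04],"spin": 0,"fingers": 0.9},{"dp": [0.017,0,-0.0365],"spin": 0,"fingers": 0.9}])

```text
t: 14.22
tool_pos: [0.3633, 0.3777, 0.1217]
ee_rot: [-0.002, -3.141, 0.001]
wrist_force: [0.0, 0.5, -1.5]
opening: 0.0248
gripper_force: 59.0
```

Emit:
drive_tool(moves=[{"dp": [0.003,0,0],"spin": 0,"fingers": 0.9},{"dp": [0.003,0,0],"spin": 0,"fingers": 0.9},{"dp": [0,0,0],"spin": 0,"fingers": 0.9}])

```text
t: 14.6
tool_pos: [0.3697, 0.3792, 0.1253]
ee_rot: [0.002, 3.14, 0.003]
wrist_force: [-0.7, 0.0, -0.3]
opening: 0.0247
gripper_force: 59.0
```

Emit:
drive_tool(moves=[{"dp": [0.005,0,0.001],"spin": 0,"fingers": 0.9},{"dp": [0.005,0,0.001],"spin": 0,"fingers": 0.9},{"dp": [0,0,0],"spin": 0,"fingers": 0.9}])

```text
t: 14.98
tool_pos: [0.3793, 0.3784, 0.1257]
ee_rot: [-0.003, -3.141, -0.0]
wrist_force: [-1.0, -0.5, -1.4]
opening: 0.0247
gripper_force: 59.1
```

Emit:
drive_tool(moves=[{"dp": [0.005,0,0.001],"spin": 0,"fingers": 0.9},{"dp": [0.005,0,0.001],"spin": 0,"fingers": 0.9},{"dp": [0,0,0],"spin": 0,"fingers": 0.9}])

```text
t: 15.35
tool_pos: [0.3885, 0.378, 0.127]
ee_rot: [-0.002, -3.14, 0.002]
wrist_force: [-4.9, 0.4, -1.0]
opening: 0.0247
gripper_force: 59.4
```

Emit:
drive_tool(moves=[{"dp": [0.005,0,0.001],"spin": 0,"fingers": 0.9},{"dp": [0.005,0,0.001],"spin": 0,"fingers": 0.9},{"dp": [0,0,0],"spin": 0,"fingers": 0.9}])

```text
t: 15.72
tool_pos: [0.3985, 0.3783, 0.1291]
ee_rot: [-0.002, -3.14, 0.001]
wrist_force: [-5.6, -0.0, -1.1]
opening: 0.0248
gripper_force: 59.3
```

Run:
```python
from h import *
s=snap('side','d10'); w=snap('wrist','w10'); st=env.state(); T=st['tool_pos']; print(T)
print('side proj TCP', proj(s,T+[0,0,.037]),proj(s,T+[0,0,.037-.124]))
print('wrist: grasp, flange c, origin (vertical)', [np.round(proj(w,T+[0,0,.037-k])) for k in(0,.059,.112,.124)])
d=s['img'].astype(int)
for r in range(128,172): print(r,''.join('Y' if d[r,c,0]>130 and d[r,c,2]<80 and d[r,c,1]>100 else '#' if d[r,c].sum()<110 else '+' if d[r,c].sum()<170 else '.' for c in range(192,245)))
```

```text
[0.39842663 0.37828647 0.12914406]
side proj TCP (np.float64(209.125718218288), np.float64(135.84448173301342)) (np.float64(214.2877330832644), np.float64(167.61418043235784))
wrist: grasp, flange c, origin (vertical) [array([276., 281.]), array([277., 231.]), array([277., 205.]), array([277., 201.])]
128 ...............++#######.............................
129 .............Y.+++##+###.............................
130 ..........YYYY.++##+..+#.............................
131 ...........YYY.++#+.++++.............................
132 ...........YYY.++#++++++.............................
133 ............YYY.++++++...............................
134 ............YYY...##+................................
135 .............YY...+++................................
136 .............YY...+++................................
137 ..............Y...++++...............................
138 ..............YY..++++...............................
139 ..............YY..++++...............................
140 ...............+...+++...............................
141 ...............#...+++.................
[... 1054 characters left out ...]
....
160 .........................####+.+###########..##+.....
161 .........................+####..+##########..+##+....
162 ..........................+##+...+########+...+##....
163 ...........................+......+######+.....+#+...
164 ..................................+#####+.......##+..
165 ....................................++..........+##+.
166 .................................................+##.
167 ..................................................+#+
168 ...................................................##
169 .....................................................
170 .....................................................
171 .....................................................
```

Emit:
drive_tool(moves=[{"dp": [0.005,0,0.001],"spin": 0,"fingers": 0.9},{"dp": [0.005,0,0.001],"spin": 0,"fingers": 0.9},{"dp": [0.005,0,0],"spin": 0,"fingers": 0.9},{"dp": [0,0,0],"spin": 0,"fingers": 0.9}])

```text
t: 16.32
tool_pos: [0.4139, 0.3782, 0.1312]
ee_rot: [-0.002, -3.141, 0.001]
wrist_force: [-4.3, -0.2, -0.8]
opening: 0.0247
gripper_force: 58.0
```

Run:
```python
from h import *
s=snap('side','d11'); w=snap('wrist','w11'); st=env.state(); T=st['tool_pos']; print(T,st['wrist_force'])
print('side proj', [np.round(proj(s,T+[0,0,.037-k]),1) for k in(-.037,0,.059,.112,.124)])
print('wrist: grasp, flange c, origin (vertical)', [np.round(proj(w,T+[0,0,.037-k])) for k in(0,.059,.112,.124)])
d=s['img'].astype(int)
for r in range(126,170): print(r,''.join('Y' if d[r,c,0]>130 and d[r,c,2]<80 and d[r,c,1]>100 else '#' if d[r,c].sum()<110 else '+' if d[r,c].sum()<170 else '.' for c in range(192,245)))
d=w['img'].astype(int); print()
for r in range(190,330,3): print(r,''.join('Y' if d[r,c,0]>130 and d[r,c,2]<80 and d[r,c,1]>100 else '#' if d[r,c].sum()<110 else '+' if d[r,c].sum()<170 else '.' for c in range(210,340,2)))
```

```text
[0.41390147 0.37817753 0.13122791] [-4.68925885  0.35296586 -1.3732432 ]
side proj [array([212. , 123.8]), array([213.5, 134.1]), array([215.9, 149.7]), array([218., 163.]), array([218.4, 165.9])]
wrist: grasp, flange c, origin (vertical) [array([276., 281.]), array([277., 231.]), array([277., 205.]), array([277., 201.])]
126 ..................Y++###+####........................
127 ...............YYY.++########........................
128 ................YY.++##+++++#........................
129 ................YYY.+##+..+++........................
130 ................YYY.++#++++++........................
131 .................YY.++#++++..........................
132 .................YY..+###+...........................
133 .................YYY..++++...........................
134 .................YY...++++...........................
135 .................YYY..++++...........................
136 .................YYY...+++...........................
137 .......................+++...........................
138 ..................##...+++...........................
139 ..................
[... 4366 characters left out ...]

301 ########+####+.YYYYYY..............................YYY###########
304 #############+YYYYYY................................YY###########
307 #############+YYYYY..................................Y+##########
310 #############+YYYY.....................................##########
313 ############+.YYYY.............Y....Y.................Y##########
316 #############.YYYY....................................Y##########
319 #############.YYY.....................................Y##+#######
322 #############.YYY..........Y..........................Y##########
325 #############+YYY..........Y.........................YY##########
328 #############+.YY..........Y.........................Y###########
```

Wrist view (text map) shows flange and yellow body clearly, so I'll fit the gauge's axis from it.

```bash
cat >> h.py <<'E'
from scipy.optimize import least_squares
def fitg(w,verbose=0):
    im=w['img'].astype(int)
    m=((im[:,:,0]>140)&(im[:,:,1]<60)&(im[:,:,2]<60)).astype(np.uint8); m[:230]=0; m[:,:200]=0; m[:,360:]=0
    k,l,st,ce=cv2.connectedComponentsWithStats(m); i=1+np.argmax(st[1:,4]) if k>1 else 0
    b=ce[i]; 
    if verbose: print('button',st[i],b)
    return b,(st[i] if k>1 else None)
E
python3 - <<'E'
from h import *
w=load('w11'); fitg(w,1)
d=w['img'].astype(int)
for r in range(284,372,3): print(r,''.join('R' if d[r,c,0]>120 and d[r,c,1]<70 else 'Y' if d[r,c,0]>130 and d[r,c,2]<80 and d[r,c,1]>100 else '#' if d[r,c].sum()<110 else '+' if d[r,c].sum()<170 else '.' for c in range(230,330,2)))
print([ (d[v,277].tolist()) for v in range(194,208,1)])
E
```

```text
button [265 313  24  10  49] [276.40816327 316.10204082]
284 .......YYYYYYYYYYYYYYYYY.YY.YYYYYYYYYYYYYY.......#
287 #+....YYYYYYYYYYYYYYY............YYYYYYYYY.....###
290 ##....YYYYYYYYYYYY..................YYYYYYY...####
293 ##+...YYYYYYYYY........................YYYY...####
296 ####+YYYYYYYYY.........................YYYY.######
299 ####+YYYYYYY............................YYYY######
302 ####.YYYYYY...............................YY######
305 ###+YYYYYY.................................Y######
308 ###+YYYYY..................................Y.#####
311 ###+YYYY...................................Y.#####
314 ###.YYYY............YRRRRRRY................Y#####
317 ###.YYY............RRRRRRRRRRY.............YY#####
320 ###YYYY...........RRRRRRRRRRRRY.............Y#####
323 ###.YYY..........YRRRRRRRRRRRRY............YY#####
326 ###+YYY..........YRRRRRRRRRRRR.............Y+#####
329 ###+.YYY.........YRRRRRRRRRRRRY...........YY######
332 ###+..YY..........RRRRRRRRRRRR...........Y..######
335 ###+..YYY...........RRRRRRRRRY..........YY..######
338 +##+...YY............Y....YY...........YYY..######
341 ###+....YY.............................YY...+#####
344 ###+......YY.........................YY......#####
347 ###+.......YYY.....................YY........#####
350 ####.........YYY.................YY.........+#####
353 ###+.............YYYYY....YYYYYY............++####
356 ###+...................Y....................++####
359 ##############+..................++####+##########
362 #################+###+....+##########+############
365 ##################################################
368 ##################################################
371 ##################################################
[[102, 105, 112], [102, 105, 112], [102, 105, 113], [102, 105, 113], [103, 106, 112], [98, 100, 108], [22, 22, 21], [25, 25, 28], [54, 53, 55], [52, 53, 54], [51, 52, 54], [51, 53, 53], [52, 50, 53], [52, 53, 56]]
```

```bash
cat >> h.py <<'E'
def axisfit(w,ftop,fl,fr,bu,bv):
    t=np.linspace(0,2*np.pi,181)
    def model(p):
        P=p[:3]; ax=np.array([np.sin(p[3]),np.sin(p[4]),1]); ax/=np.linalg.norm(ax)   # P = flange centre s=53
        e1=np.cross(ax,[0,1,0]); e1/=np.linalg.norm(e1); e2=np.cross(ax,e1)
        pts=np.array([proj(w,P+ax*k+.0185*(np.cos(a)*e1+np.sin(a)*e2)) for k in(-.003,.003) for a in t])
        b=proj(w,P+ax*.098)
        return np.array([pts[:,1].min()-ftop,pts[:,0].min()-fl,pts[:,0].max()-fr,b[0]-bu,b[1]-bv])
    T=np.array(env.state()['tool_pos']); r=least_squares(model,[T[0],T[1],T[2]-.02,0,0],x_scale=[.01,.01,.01,.1,.1])
    return r.x,r.cost
E
python3 - <<'E'
from h import *
w=load('w11')
for a in ((199.7,245.5,309,277.3,325),(199.7,246,308.5,277.3,325),(199.7,245.5,309,277.3,323.5)):
  x,c=axisfit(w,*a); print(x[:3].round(4),np.degrees(x[3:]).round(2),c)
x=[]
E
```

```text
[0.4148 0.3785 0.1079] [-4.17  0.12] 8.481832452936319e-27
[0.4156 0.3785 0.1049] [-3.4   0.12] 1.0501316370302109e-26
[0.4148 0.3785 0.1079] [-4.47  0.12] 5.2506581851510546e-27
```

Emit:
drive_tool(moves=[{"dp": [0.003,0,0],"spin": 0,"fingers": 0.9},{"dp": [0.003,0,0],"spin": 0,"fingers": 0.9},{"dp": [-0.006,0,0],"spin": 0,"fingers": 0.9},{"dp": [-0.02,0,0.02],"spin": 0,"fingers": 0.9},{"dp": [0,0,0.05],"spin": 0,"fingers": 0.9}])

```text
t: 17.05
tool_pos: [0.3926, 0.3771, 0.2002]
ee_rot: [-0.001, -3.139, 0.006]
wrist_force: [1.5, 0.7, 0.1]
opening: 0.0246
gripper_force: 57.9
```

Emit:
drive_tool(moves=[{"dp": [0,0,0.05],"spin": 0,"fingers": 0.9},{"dp": [0,0,0],"spin": 0,"fingers": 0.9},{"dp": [0,0,0],"spin": 0,"fingers": 0.9}])

```text
t: 17.42
tool_pos: [0.3948, 0.3778, 0.2512]
ee_rot: [0.004, 3.141, -0.0]
wrist_force: [-0.3, 0.1, -1.7]
opening: 0.0248
gripper_force: 58.0
```

Run:
```python
from h import *
s=snap('side','d12'); c=snap('scene','s12'); w=snap('wrist','w12'); T=env.state()['tool_pos']; print(T)
C=np.zeros((600,800,3),np.uint8); C[:300,:400]=cv2.resize(w['img'][:,:,::-1],(400,300)); 
u,v=map(int,proj(s,T)); C[300:,:400]=cv2.resize(s['img'][max(v-40,0):max(v-40,0)+90,u-60:u+60,::-1],(400,300),interpolation=3)
u,v=map(int,proj(c,T)); C[:,400:]=cv2.resize(c['img'][max(v-50,0):max(v-50,0)+150,u-50:u+50,::-1],(400,600),interpolation=3)
cv2.imwrite('pics/c12.png',C)
d=w['img'].astype(int)
print([d[r,277].sum() for r in range(190,206)])
for r in (228,231,234): print(r,[(q,d[r,q].sum()) for q in list(range(240,252))+list(range(303,314))])
```

```text
[0.39405107 0.37750249 0.2498974 ]
[np.int64(256), np.int64(261), np.int64(260), np.int64(151), np.int64(51), np.int64(51), np.int64(59), np.int64(124), np.int64(121), np.int64(114), np.int64(120), np.int64(118), np.int64(123), np.int64(124), np.int64(124), np.int64(148)]
228 [(240, np.int64(195)), (241, np.int64(191)), (242, np.int64(193)), (243, np.int64(195)), (244, np.int64(182)), (245, np.int64(233)), (246, np.int64(115)), (247, np.int64(114)), (248, np.int64(121)), (249, np.int64(119)), (250, np.int64(119)), (251, np.int64(116)), (303, np.int64(122)), (304, np.int64(123)), (305, np.int64(122)), (306, np.int64(118)), (307, np.int64(116)), (308, np.int64(125)), (309, np.int64(171)), (310, np.int64(244)), (311, np.int64(197)), (312, np.int64(191)), (313, np.int64(197))]
231 [(240, np.int64(196)), (241, np.int64(197)), (242, np.int64(200)), (243, np.int64(188)), (244, np.int64(183)), (245, np.int64(241)), (246, np.int64(186)), (247, np.int64(108)), (248, np.int64(118)), (249, np.int64(119)), (250, np.int64(112)), (251, np.int64(109)), (303, np.int64(121)), (304, np.int64(118)), (305, np.int64(116)), (306, np.int64(121)), (307, np.int64(122)), (308, np.int64(133)), (309, np.int64(229)), (310, np.int64(223)), (311, np.int64(187)), (312, np.int64(189)), (313, np.int64(198))]
234 [(240, np.int64(194)), (241, np.int64(195)), (242, np.int64(196)), (243, np.int64(192)), (244, np.int64(180)), (245, np.int64(241)), (246, np.int64(220)), (247, np.int64(113)), (248, np.int64(115)), (249, np.int64(115)), (250, np.int64(110)), (251, np.int64(111)), (303, np.int64(119)), (304, np.int64(119)), (305, np.int64(117)), (306, np.int64(121)), (307, np.int64(129)), (308, np.int64(172)), (309, np.int64(253)), (310, np.int64(217)), (311, np.int64(207)), (312, np.int64(214)), (313, np.int64(212))]
```

View pics/c12.png

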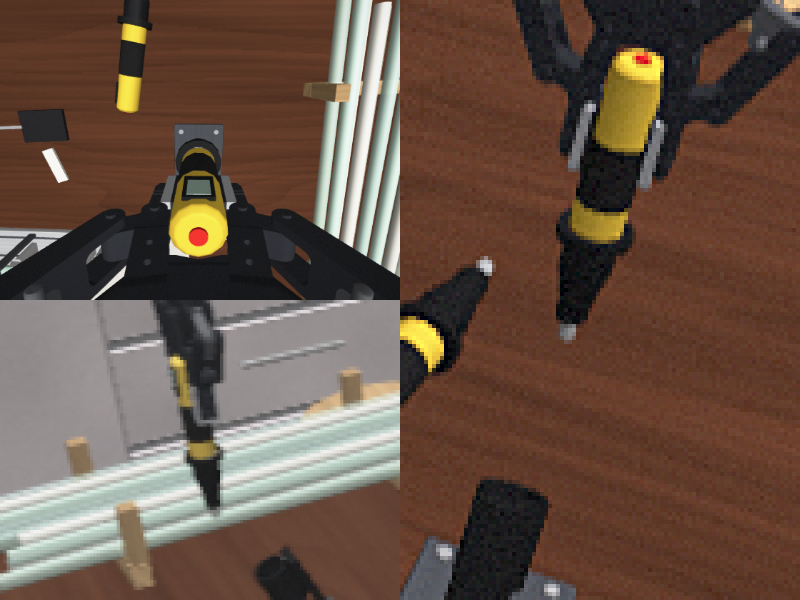

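Composite: the gauge hangs near upright in the gripper; button at wrist (277,332), flange top row 193, tip at scene crop (568,333) and side crop (212,513). Computing residual tilt and tip position.

Run:
```python
from h import *
w,s,c=load('w12'),load('d12'),load('s12'); T=np.array([.39405,.3775,.2499])
im=w['img'].astype(int); m=((im[:,:,0]>140)&(im[:,:,1]<80)&(im[:,:,2]<80)).astype(np.uint8);m[:290]=0;m[:,:240]=0;m[:,320:]=0
vv,uu=np.nonzero(m); print('button',uu.min(),uu.max(),vv.min(),vv.max()); bu,bv=(uu.min()+uu.max())/2,(vv.min()+vv.max())/2
for ft in (192.7,193.7):
  x,_=axisfit(w,ft,245.5,309.3,bu,bv); ax=np.array([np.sin(x[3]),np.sin(x[4]),1]); ax/=np.linalg.norm(ax)
  print(x[:3].round(4),np.degrees(x[3:]).round(2),'tip',x[:3]-ax*.065,'button',x[:3]+ax*.098)
u,v=map(int,proj(s,T)); ts=(u-60+212*.3, max(v-40,0)+213*.3); u,v=map(int,proj(c,T)); v0=max(v-50,0); tc=(u-50+42,v0+333/4); bc=(u-50+243/4,v0+58/4)
print('tip tri',tri(c,tc,s,ts)); print('button tri',tri(c,bc,w,(bu,bv)),T)
```

```text
button 265 290 318 343
[0.3908 0.3778 0.2264] [-0.5   0.19] tip [0.39135432 0.37760659 0.16142195] button [0.38993047 0.37813692 0.32441487]
[0.3914 0.3778 0.2266] [-0.9   0.19] tip [0.39237973 0.37760512 0.1615909 ] button [0.38981358 0.37813755 0.32456983]
tip tri [0.39066634 0.37906974 0.16735598]
button tri [0.38682538 0.37808714 0.32853874] [0.39405 0.3775  0.2499 ]
```

Emit:
drive_tool(moves=[{"dp": [0.02,-0.03,0.025],"spin": 0,"fingers": 0.9},{"dp": [0.028,-0.048,0],"spin": 0,"fingers": 0.9},{"dp": [0.028,-0.048,0],"spin": 0,"fingers": 0.9},{"dp": [0.028,-0.048,0],"spin": 0,"fingers": 0.9},{"dp": [0.028,-0.048,0],"spin": 0,"fingers": 0.9}])

```text
t: 18.2
tool_pos: [0.5267, 0.1544, 0.2754]
ee_rot: [-0.003, -3.14, 0.001]
wrist_force: [1.5, 0.8, -1.1]
opening: 0.0245
gripper_force: 58.0
```

Emit:
drive_tool(moves=[{"dp": [0.028,-0.048,0],"spin": 0,"fingers": 0.9},{"dp": [0.028,-0.048,0],"spin": 0,"fingers": 0.9},{"dp": [0.028,-0.048,0],"spin": 0,"fingers": 0.9},{"dp": [0.02,-0.04,0],"spin": 0,"fingers": 0.9},{"dp": [0.014,-0.02,-0.01],"spin": 0,"fingers": 0.9}])

```text
t: 18.82
tool_pos: [0.6449, -0.0516, 0.2656]
ee_rot: [-0.009, -3.141, 0.003]
wrist_force: [0.6, 0.4, -0.4]
opening: 0.0249
gripper_force: 58.0
```

Emit:
drive_tool(moves=[{"dp": [0.003,-0.006,-0.03],"spin": 0,"fingers": 0.9},{"dp": [0,0,-0.025],"spin": 0,"fingers": 0.9},{"dp": [0,0,0],"spin": 0,"fingers": 0.9},{"dp": [0,0,0],"spin": 0,"fingers": 0.9}])

```text
t: 19.32
tool_pos: [0.6476, -0.0537, 0.2121]
ee_rot: [0.002, 3.141, -0.0]
wrist_force: [0.2, -0.7, -0.5]
opening: 0.025
gripper_force: 58.0
```

Run:
```python
from h import *
s=snap('side','d13'); c=snap('scene','s13'); w=snap('wrist','w13'); st=env.state(); T=st['tool_pos']; print(st['t'],T,st['wrist_force'])
P=T+[-.0025,.0005,-.0845]
print('pred tip',P,proj(c,P),proj(s,P),'dot',proj(c,[.645,-.0556,.0986]),proj(s,[.645,-.0556,.0986]))
def show(im,r0,r1,c0,c1):
  d=im.astype(int)
  for r in range(r0,r1): print(r,''.join('R' if d[r,q,0]>150 and d[r,q,1]<100 else 'Y' if d[r,q,0]>130 and d[r,q,2]<80 and d[r,q,1]>100 else '#' if d[r,q].sum()<120 else '+' if d[r,q].sum()<250 else 'o' if d[r,q].max()-d[r,q].min()<18 else '.' for q in range(c0,c1)))
show(c['img'],200,250,185,235); show(s['img'],165,212,325,370)
```

```text
19.475 [ 0.64797922 -0.05372126  0.21291468] [ 0.28516347 -0.8447782  -0.78806259]
pred tip [ 0.64547922 -0.05322126  0.12841468] (np.float64(208.8460612690582), np.float64(229.20231564865557)) (np.float64(347.3811344878918), np.float64(193.14301587709048)) dot (np.float64(209.13311694690339), np.float64(239.3950506804029)) (np.float64(346.84172873968697), np.float64(201.97555682039612))
200 oooo.++++++++++.Y.Y++++YYYYY+#++++++++++++++++++++
201 ooo.++++++++++#+YYYYYYYYYYYY+##+++++++++++++++++++
202 oo.+++++++++++#+YYYYYYYYYYYY+##+++++++++++++++++++
203 o.+++++++++++##+YYYYYYYYYYYY+##+++++++++++++++++++
204 .++++++++++++###YYYYYYYYYYYY###+++++++++++++++++++
205 +++++++++++++###+YYYYYYYYYY+###+++++++++++++++++++
206 +++++++++++++####+YYYYYYY+#####+++++++++++++++++++
207 +++++++++++++######++++++######+++++++++++++++++++
208 ++++++++++++++################++++++++++++++++++++
209 ++++++++++++++++#############+++++++++++++++++++++
210 ++++++++++++++++#############+++++++++++++++++++++
211 ++++++++++++++++#############+++++++++++++++++++++
212 ++++++++++++++++#############+++++.o.+#++++++
[... 3690 characters left out ...]

198 oooooooo...ooooo.....oooooooooooooooooooooooo
199 ooooooooo..oooooo...ooooooooooooooooooooooooo
200 oooooooooo..ooooo.oo....ooooooooooooooooooooo
201 oooooooo++o..ooo.o.o.RR..oooooooooooooooooooo
202 oooooooooooo..o...o..RRR.oooooooooooooooooooo
203 ooooooooooooo....ooo.....oooooooooooooooooooo
204 oooooooooooooo...ooooo.oooooooooooooooooooooo
205 ooooooooooooooo..oooo.o.....ooooooooooooooooo
206 ooooooooooooooo...oo.o.o....ooooooooooooooooo
207 ooooooooooooooooo...o.ooo....oooooooooooooooo
208 oooooooooooooooooo.o.ooooo....ooooooooooooooo
209 ooooooooooooooooooo..ooooo.....oooooooooooooo
210 ooooooooooooooooooo..oooooo.....ooooooooooooo
211 oooooooooooooooooooo..oooooo.....oo++++oooooo
```

Emit:
drive_tool(moves=[{"dp": [-0.0005,-0.002,-0.01],"spin": 0,"fingers": 0.9},{"dp": [0,0,-0.01],"spin": 0,"fingers": 0.9},{"dp": [0,0,-0.004],"spin": 0,"fingers": 0.9},{"dp": [0,0,0],"spin": 0,"fingers": 0.9}])

```text
t: 19.98
tool_pos: [0.6465, -0.0557, 0.1868]
ee_rot: [-0.003, -3.14, 0.0]
wrist_force: [0.2, 0.7, -0.7]
opening: 0.0248
gripper_force: 58.0
```

```bash
cat >> h.py <<'E'
def avg(n=20):
    F=[];P=[]
    for i in range(n):
        c=env.snapshot('scene'); st=env.state(); F.append(st['wrist_force']);P.append(st['tool_pos'])
    F=np.array(F);P=np.array(P); print('t',st['t'],'F',F.mean(0).round(2),'+-',(F.std(0)/n**.5).round(2),'P',P.mean(0).round(4),'Psd',P.std(0).round(4)); return c
def show(im,r0,r1,c0,c1):
  d=im.astype(int)
  for r in range(r0,r1): print(r,''.join('R' if d[r,q,0]>150 and d[r,q,1]<100 else 'Y' if d[r,q,0]>130 and d[r,q,2]<80 and d[r,q,1]>100 else '#' if d[r,q].sum()<120 else '+' if d[r,q].sum()<250 else 'o' if d[r,q].max()-d[r,q].min()<18 else '.' for q in range(c0,c1)))
E
python3 - <<'E'
from h import *
c=avg(16); show(c['img'],225,246,195,225)
s=env.snapshot('side'); show(s['img'],190,206,335,360)
E
```

```text
t 20.775 F [ 0.1  -0.26 -1.26] +- [0.12 0.13 0.11] P [ 0.6469 -0.0558  0.1876] Psd [0.0001 0.     0.0002]
225 ++++++++###########+++++++++++
226 +++++++++##########+++++++++++
227 +++++++++#########++++++++++++
228 +++++++++#########++++++++++++
229 ++++++++++########++++++++++++
230 .+++++++++########++++++++++++
231 .oo.++++++########++++++++++++
232 ...oo.++++########++++++++++++
233 .....oo.++########.+++++++++++
234 ........oo.######+++++++++++++
235 ..........oo++++++++++++++++++
236 ...........+.ooo.+++++++++++++
237 ..........+..ooo..++++++++++++
238 o........+..Roo.RR.o++++++++++
239 .o......+..RRRRRRR.o++o+++++++
240 .o.o....#...RRRRR..+...o.+++++
241 ...o...#...o..R...+o....oo..++
242 .oo.oo.#.........+.........oo.
243 ....oo..oo......o+............
244 ......#.oo.o.o..+.............
245 ......#.oo.o...o..............
190 ..oo.oooo+#######oooooooo
191 ...ooooooo######+oooooooo
192 .....ooooo######ooooooooo
193 o.....oooo######ooooooooo
194 oo.....ooo#####+ooooooooo
195 ooo.....oo+####oooooooooo
196 oooo.....o+####oooooooooo
197 ooooo....o+###+oooooooooo
198 .oooooo..o+###+oooooooooo
199 .oooooo...o++oooooooooooo
200 ..ooooo.ooooooooooooooooo
201 o..ooo.o.o..o.ooooooooooo
202 oo..o...o..RRR.oooooooooo
203 ooo....ooo.....oooooooooo
204 oooo...oooo..oooooooooooo
205 ooooo..oooo.o.....ooooooo
```

Emit:
drive_tool(moves=[{"dp": [0,0,-0.002],"spin": 0,"fingers": 0.9},{"dp": [0,0,-0.002],"spin": 0,"fingers": 0.9},{"dp": [0,0,0],"spin": 0,"fingers": 0.9}])

```text
t: 21.2
tool_pos: [0.6469, -0.0558, 0.1835]
ee_rot: [0.003, 3.142, -0.0]
wrist_force: [0.8, -0.2, 1.4]
opening: 0.025
gripper_force: 58.0
```

```bash
python3 -c "
from h import *
avg(12)"
```

```text
t 21.8 F [-0.22 -0.21  0.46] +- [0.16 0.15 0.19] P [ 0.6469 -0.0558  0.1836] Psd [0.     0.     0.0001]
```

Emit:
drive_tool(moves=[{"dp": [0,0,-0.001],"spin": 0,"fingers": 0.9},{"dp": [0,0,-0.001],"spin": 0,"fingers": 0.9},{"dp": [0,0,0],"spin": 0,"fingers": 0.9}])

```text
t: 22.18
tool_pos: [0.6469, -0.0558, 0.1815]
ee_rot: [0.003, 3.141, -0.0]
wrist_force: [-0.6, -0.6, 1.3]
opening: 0.0245
gripper_force: 58.0
```

```bash
python3 -c "
from h import *
avg(12)"
```

```text
t 22.775 F [ 0.19 -0.08  1.35] +- [0.14 0.12 0.14] P [ 0.6469 -0.0558  0.1816] Psd [0. 0. 0.]
```

Net force is 2.6 N, so the plunger is about 3.2 mm in. 0.8 mm more makes half way.

Emit:
drive_tool(moves=[{"dp": [0,0,-0.0008],"spin": 0,"fingers": 0.9},{"dp": [0,0,0],"spin": 0,"fingers": 0.9},{"dp": [0,0,0],"spin": 0,"fingers": 0.9},{"dp": [0,0,0],"spin": 0,"fingers": 0.9}])

```text
t: 23.28
tool_pos: [0.6469, -0.0558, 0.1807]
ee_rot: [0.003, 3.142, -0.0]
wrist_force: [0.0, 1.5, 2.1]
opening: 0.0248
gripper_force: 58.0
```

Run:
```python
from h import *
c=avg(24); show(c['img'],228,250,195,225)
s=env.snapshot('side'); show(s['img'],194,208,335,360)
w=env.snapshot('wrist'); im=w['img'].astype(int); m=((im[:,:,0]>140)&(im[:,:,1]<80)&(im[:,:,2]<80)).astype(np.uint8);m[:290]=0;m[:,:240]=0;m[:,320:]=0
v,u=np.nonzero(m);print('button',u.min(),u.max(),v.min(),v.max())
# stub in bin, bystanders unmoved
a=load('scene0'); f=np.abs(c['img'].astype(int)-a['img']).sum(2)>90; k,l,st,ce=cv2.connectedComponentsWithStats(f.astype(np.uint8)); print([st[i].tolist() for i in range(1,k) if st[i,4]>20])
```

```text
t 24.475 F [ 0.45 -0.25  1.84] +- [0.1 0.1 0.1] P [ 0.6469 -0.0558  0.1807] Psd [0. 0. 0.]
228 +++++++++##########+++++++++++
229 +++++++++##########+++++++++++
230 .++++++++#########++++++++++++
231 ..o.++++++########++++++++++++
232 ...oo.++++########++++++++++++
233 .....oo.++########++++++++++++
234 .......ooo+#######++++++++++++
235 ..........o#######++++++++++++
236 ...........#######++++++++++++
237 .........o+.####+.++++++++++++
238 .o.......+..R.o..R.o++++++++++
239 o..o....+...R.o.RR.o+oo+++++++
240 ..oo....#...RRRRR..o..o..+++++
241 .o.....#...o..R...+.....oo..++
242 ..o.oo.#.....oo..+........ooo.
243 ...oooo.oo......o+...........o
244 .....o#.oooo....#.............
245 ......#.o.oo.oo.o.............
246 +o....#..oo..oo#..............
247 #+ooo.#.....oo.#..............
248 +++++.#........oo..o..........
249 +++oo.+#o.....oooooo.......o..
194 oo.....ooo######ooooooooo
195 ooo.....oo#####+ooooooooo
196 oooo.....o#####oooooooooo
197 ooooo....o#####oooooooooo
198 .oooooo..o####+oooooooooo
199 .oooooo..o####+oooooooooo
200 ..ooooo.oo+###ooooooooooo
201 o..ooo.o.o.++.ooooooooooo
202 oo..o...o...oR.oooooooooo
203 ooo....ooo......ooooooooo
204 oooo...oooo..oooooooooooo
205 ooooo..oooo.o.....ooooooo
206 oooooo..oo.o.o.....oooooo
207 ooooooo...o.oo.....oooooo
button 265 290 318 343
[[141, 0, 97, 124, 7214], [245, 0, 16, 13, 105], [320, 0, 87, 113, 4165], [194, 92, 9, 6, 22], [538, 113, 22, 52, 572], [169, 125, 64, 115, 2661], [434, 202, 25, 50, 569], [260, 260, 52, 34, 706]]
```

Net push is 3.1 N (about half way in), the tip is on the dot, and no bystander has moved. Handing in.

```bash
python3 -c "
from plant import env
print(env.sign_off())"
```

```text
the job is handed in; nothing more can be done
None
```

I dropped the stub in the cullet bin, and the gauge is held within about 1° of upright on the red dot, its tip about 4 mm in (3.1 N); I handed the job in at about 24.5 s, with no verdict returned.

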